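Trim the classroom colorimeter

TASK

Set the meter on the grey colorimeter: take the square-handled tuning tool from the blue rack, put its blade into the slotted brass trimmer and turn it until the needle points exactly at the wedge-shaped set mark, turning the trimmer with the tool only, never with the fingers. Then lift the tool out without losing the setting, hang it back upright in the same hole of the rack, right down on its collar, and let go. Leave everything else where it is.

Things in the scene. Friction and masses are not known exactly. Their poses are not given: they have to be found in the camera images.
- tuner_grip (a point): The tuning tool: white plastic, 121 mm long, about 60 g, standing upright, blade down, in any one of the rack's three holes. Its handle is a plain SQUARE bar 22 x 22 mm, 62 mm tall, with two thin grey bands near the top; this point is the handle's centre, half-way up. z runs up the tool, x along the blade's width, y through its thickness; x and y are square to the handle's flats.
- tuner_tip (a point): Middle of the lower edge of the tuning tool's blade, 90 mm below the handle's centre; axes as the handle's. The blade is flat like a screwdriver's: 16 mm wide (x), 4 mm thick (y), 14 mm long, slightly tapered at its edge. Above it is a round shank 16 mm across and 40 mm long.
- tuner_collar (a point): Centre of the underside of the tuning tool's round collar (32 mm across, 5 mm thick, between shank and handle), 36 mm below the handle's centre and 54 mm above the blade's edge; axes as the handle's. The collar rests on the rack's plate.
- trimmer: The trimmer screw on top of the grey meter box: an upright brass disc 40 mm across that stands 14 mm proud of the box's top, with a straight slot right across its middle. Origin on its axis at the box's top (75 mm above the table), x along the slot, z up. It turns about z up to 1.2 rad either way from its middle, with dry friction of 0.05 N m, and stays where it is left.
- trimmer_slot (a point): Centre of the slot's mouth, on the trimmer's axis at its top face (89 mm above the table). The slot is 6.5 mm wide (mouth bevelled to 11 mm), 10 mm deep, open at both ends, and runs along x of this point. z up.
- needle (a joint): Angle of the meter's needle, rad: 0 points along +x of the meter box, positive is anticlockwise seen from above. The trimmer drives it: turning the trimmer by 1 rad turns the needle by 0.6 rad in the same sense (anticlockwise together, clockwise together).
- needle_tip (a point): Tip of the slim black needle, 66 mm from its pivot, under the meter's clear window on top of the box. x runs along the needle from pivot to tip.
- set_mark (a joint): Angle of the set mark about the needle's pivot, measured like the needle's: when both numbers are equal the needle points at the mark. It does not move during the task.
- set_mark_tip (a point): Point of the set mark: a dark grey wedge, 22 mm long and 14 mm wide, at the rim of the meter's scale just beyond the needle's tip, its point 72 mm from the needle's pivot and directed at the pivot. x runs outwards along it.
- meter_box: The grey bench colorimeter, fixed, 180 (x) x 240 (y) x 75 mm high; origin under its centre. On its top: trimmer's axis at x -10, y 64 mm; framed meter 126 x 138 mm, 13 mm high, centred at x -8, y -55 mm, needle's pivot at x -55, y -55 mm; black cuvette cover 50 x 50 mm, 20 mm high, at x 58, y 68 mm.
- rack: The blue plastic tool rack, fixed: base 100 (x) x 215 (y) mm, and on four corner posts a plate 80 x 205 mm, 10 mm thick, its top 78 mm above the table. Origin under its centre. Three round through holes, 20 mm across, in a row along y at -70, 0 and +70 mm. They hold the tuning tool, the nut driver and the tube, which all hang by their collars.
- nut_driver_grip (a point): Bystander in the rack: a white plastic driver of the same length, with a ROUND handle 24 mm across and 62 mm tall and a thick square tip (10.5 mm) that does not go into the slot. Point at the handle's centre.
- tube_mid (a point): Bystander in the rack: a clear capped sample tube, 17 mm across with a cap 21 mm across, standing 50 mm above the rack's plate. Point 20 mm above the plate.
- pencil_mid (a point): Bystander: a yellow pencil 180 mm long lying on the table; centre.
- eraser_mid (a point): Bystander: a white eraser 60 x 24 x 14 mm on the table; centre.
- drop_bottle_mid (a point): Bystander: an upright capped bottle 48 mm across and 110 mm tall; centre.
- beaker_mid (a point): Bystander: an upright glass beaker 70 mm across and 85 mm tall; centre.
- tuner: The whole tuning tool (same piece); origin at the centre of its collar's underside, axes as its handle's.
Things that resemble listed ones, but are neither listed nor needed, are in the scene too. What is shaped like the tuner but orange is not meant.

How it is judged:
On the way, in this order (a step that is already met when the one before it is completed fails the run):
1. the tuning tool's blade is in the trimmer's slot (edge more than 5 mm below the trimmer's top face and within 8 mm of its axis) (z of tuner_tip in the frame of trimmer_slot below -0.005 m and horizontal distance between tuner_tip and trimmer_slot below 0.008 m), for 0.2 s.
2. with the blade in the slot, the needle points at the set mark within 0.05 rad (all of step 1 and angle between the x axis of needle_tip and the x axis of set_mark_tip, either way round below 0.05 rad), for 0.2 s.
At the end, for the whole second after the job is handed in: The needle still points at the set mark within 0.05 rad (about 3 degrees) and is still; the tuning tool hangs upright (within 0.12 rad) and at rest in the hole of the rack it came from, its collar's underside within 7 mm of where it started (angle between the x axis of needle_tip and the x axis of set_mark_tip, either way round below 0.05 rad and distance of tuner_collar from where it was at the start of the episode below 0.007 m and angle between tuner_collar's own z axis and vertical below 0.12 rad and linear speed of tuner below 0.02 m/s and velocity of joint needle between -0.02 and 0.02 rad/s); the robot touches nothing.
It fails at once if the fingers or the arm touch the trimmer (contact force between any of the fingers, the arm and trimmer above 0.5 N).
It fails at once if another thing in the rack, or a bystander on the table, is moved more than 30 mm (distance of any of nut_driver_grip, tube_mid, pencil_mid, eraser_mid, drop_bottle_mid, beaker_mid from where it was at the start of the episode above 0.03 m).
It also fails if it takes over 54 s, if anything falls off the work surface, if the arm or the gripper's body presses on something with over 40 N, if the wrist force passes 120 N, or if a joint passes its speed limit or range.

ROBOT

A 7-joint arm with a two-finger parallel gripper is mounted at the origin on the work surface. World frame = base frame: x ahead of the robot, y to its left, z up, the work surface at z = 0. Lengths are in m, angles in rad, forces in N, time in s.
With the tool pointing down it reaches from about 0.425 to 0.875 m from the base axis. Payload 8.4 kg.
Tool frame: the origin (TCP) lies at the very end of the fingers, on their centre line; the grasp point (between the pads) lies 19 mm behind it; z points along the fingers, y is the line along which they close (so a half turn about z gives the same grasp; the last joint's range is limited). The gripper opens to 85 mm and grips with 20 to 120 N. Pads are 22 mm wide; open, the fingers measure 114 mm over their backs; the gripper's body (76 mm by 85 mm) begins 54 mm behind the grasp point. The pads swing forward as they close: fully open they stand 13 mm farther back than shut.
Start: joints at [-1.295, 0.333, 0.04, 1.465, -0.013, 1.343, -0.059], TCP at [0.238, 0.605, 0.231] pointing down, gripper open.
Joint ranges: [-2.58, 2.58], [-0.38, 2.09], [-1.3, 1.39], [0.25, 2.4], [-1.5, 4.64], [0.08, 2.09], [-2.65, 2.65]. Speed limits (rad/s): [2.22, 2.22, 2.79, 2.79, 3.14, 3.14, 3.14].

INTERFACE

Orientations are given as a unit quaternion [x, y, z, w].
In Python, from rig import observe, imaging, workorder gives the robot as it stands.
- The arm moves only by the tool servo_tool, never from a script. Its argument "deltas" is a list of rows, each an object of numbers: "jaw": the gripper command: -1 is shut, 1 is fully open, values between are in proportion; "dx", "dy", "dz": the shift along the tool's x, y, z each as a share of 4 cm, from -1 to 1; "turn": the turn about the tool's z as a share of 4 degrees, from -1 to 1. In form: [{"jaw": .., "dx": .., "dy": .., "dz": .., "turn": ..}, ...]. A call has 1 to 12 rows; each row shifts and turns the commanded pose from where the row before left it, along the tool's axes as they then stand; what a row does not reach is not made up. A row lasts 1/12 s, in which the tool goes at most 41.7 mm and 7.16 degrees, less where a joint would pass 70% of its speed; a pose out of reach is approached as far as the arm can. A call with a number of a shift or a turn outside -1 to 1 is refused whole. A call with a gripper value outside its range is refused whole. The fingers move at their own pace and stop on an object; the grip force is fixed at half the most. Time passes only in rows, so rows that do not move let the fingers close. It gives the time, the measured TCP pose, the force, the opening and the grip force at its end, in the units of the state.
- observe(): the state, without advancing time (a new reading comes with each control period).
- imaging.read_camera(name): name is "scene" or "top" or "wrist"; returns a dict with "img" (480x640x3 uint8, red, green, blue), "depth" (480x640 float32, m along the optical axis (not along the pixel's ray), 0 where there is no reading), "camera_matrix" (3x3 intrinsics, pixels), "dist" ([k1, k2, p1, p2, k3] as OpenCV has them; the pictures are not rectified), "position" and "orientation" of the camera in the world; the wrist camera has in their place "tool_from_camera" (4x4, takes a point from camera to tool coordinates, whose origin is the TCP and whose axes are the flange's). Camera axes: x right, y down, z forward; pixel columns grow to the right and rows downward; lengths in m; the calibration is good to about 2 mm. A picture is of the moment at which its call begins: read the wrist's pose just before it.
- workorder.hand_in(): hands the job in; it is judged then, once.
The state is a dict: "time": time; "joints": joint angles; "joint_velocities": joint speeds; "joint_torque": joint torques, N m; "tcp_pos": TCP position; "tcp_rot": TCP orientation; "ft_force": force on the tool from outside, world axes, zero at the start; "torque": the same for the moment, N m; "width": finger opening in m; "gripper_force": force on a finger pad.
Only numpy, scipy, OpenCV 4.12 (cv2) and the standard library are available. Lean on these libraries where they do the work, as an engineer would, in place of code of your own. Each camera call takes 0.05 s, during which the arm holds its last target. There are 200 camera calls.

## Working session

There is one attempt and no reset: what is moved stays moved. The work goes in short steps, Python scripts to look and compute and a tool call to move; the robot and the scene stay as the last step left them, time stands still between calls to the robot, and variables do not carry over. Pictures are saved under pics/ and viewed, at most 13 in all, crops included, and the job is handed in when it is done.

Besides the shell and the picture viewer there is one more tool, called as name([rows], argument=value, ...), one row to a line, values as JSON. servo_tool: Moves the arm, as the interface text tells. Its arguments: {"type":"object","properties":{"deltas":{"type":"array","items":{"type":"object","properties":{"jaw":{"type":"number"},"dx":{"type":"number","minimum":-1,"maximum":1},"dy":{"type":"number","minimum":-1,"maximum":1},"dz":{"type":"number","minimum":-1,"maximum":1},"turn":{"type":"number","minimum":-1,"maximum":1}}}}},"required":["deltas"]}

```bash
ls; mkdir -p pics
cat > h.py <<'E'
import numpy as np, cv2
from scipy.spatial.transform import Rotation as R
from rig import observe, imaging, workorder
def cam(n):
    s=observe(); c=imaging.read_camera(n)
    if n=='wrist':
        T=np.eye(4);T[:3,:3]=R.from_quat(s['tcp_rot']).as_matrix();T[:3,3]=s['tcp_pos']
        T=T@np.array(c['tool_from_camera'])
    else:
        T=np.eye(4);o=np.array(c['orientation']);T[:3,:3]=R.from_quat(o).as_matrix() if o.size==4 else o;T[:3,3]=c['position']
    c['T']=T; return c
def rays(c,uv):
    p=cv2.undistortPoints(np.array(uv,float).reshape(-1,1,2),np.array(c['camera_matrix']),np.array(c['dist'])).reshape(-1,2)
    return np.c_[p,np.ones(len(p))]@c['T'][:3,:3].T
def plane(c,uv,z):
    d=rays(c,uv);o=c['T'][:3,3];return o+d*((z-o[2])/d[:,2])[:,None]
def proj(c,P):
    Ti=np.linalg.inv(c['T']);q=np.array(P,float).reshape(-1,3)@Ti[:3,:3].T+Ti[:3,3]
    return cv2.projectPoints(q,np.zeros(3),np.zeros(3),np.array(c['camera_matrix']),np.array(c['dist']))[0].reshape(-1,2)
def cloud(c):
    h,w=c['depth'].shape;u,v=np.meshgrid(np.arange(w),np.arange(h))
    uv=np.c_[u.ravel(),v.ravel()];d=rays(c,uv)
    return (c['T'][:3,3]+d*c['depth'].ravel()[:,None]).reshape(h,w,3)
def save(c,n): cv2.imwrite('pics/'+n,c['img'][:,:,::-1])
E
python3 - <<'E'
from h import *
for n in ('top','scene'):
    c=cam(n); save(c,n+'0.png'); print(n,c['T'].round(3).tolist(),c['camera_matrix'])
s=observe();print(s['time'],s['tcp_pos'],s['tcp_rot'],s['width'],s['ft_force'])
E
```

```text
pics
top [[0.004, -0.995, 0.095, 0.506], [-1.0, -0.003, 0.001, 0.011], [-0.001, -0.095, -0.996, 1.528], [0.0, 0.0, 0.0, 1.0]] [[555.27482801   0.         315.99860749]
 [  0.         555.27482801 243.21260332]
 [  0.           0.           1.        ]]
scene [[0.204, 0.591, -0.781, 1.578], [0.979, -0.127, 0.16, -0.2], [-0.005, -0.797, -0.604, 0.836], [0.0, 0.0, 0.0, 1.0]] [[597.95872655   0.         317.13045934]
 [  0.         597.95872655 238.71095612]
 [  0.           0.           1.        ]]
0.1 [0.23781299 0.60450208 0.23051998] [ 1.86314839e-01  9.82489830e-01 -7.12175134e-04 -9.07630787e-05] 0.08574916459176198 [-0.34758614  0.24541201  0.22731615]
```

View pics/top0.png

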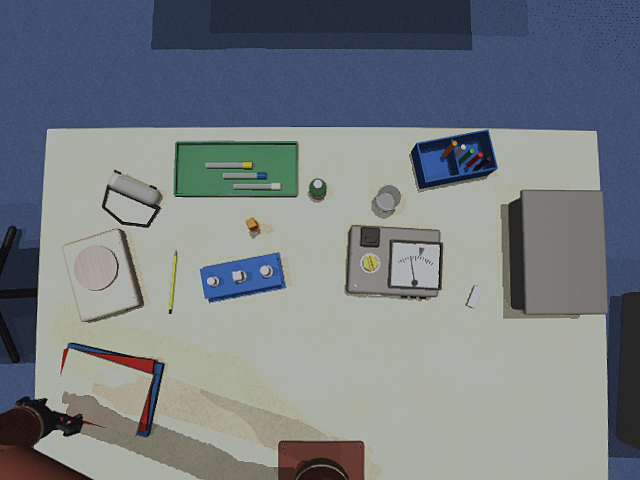

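View pics/scene0.png

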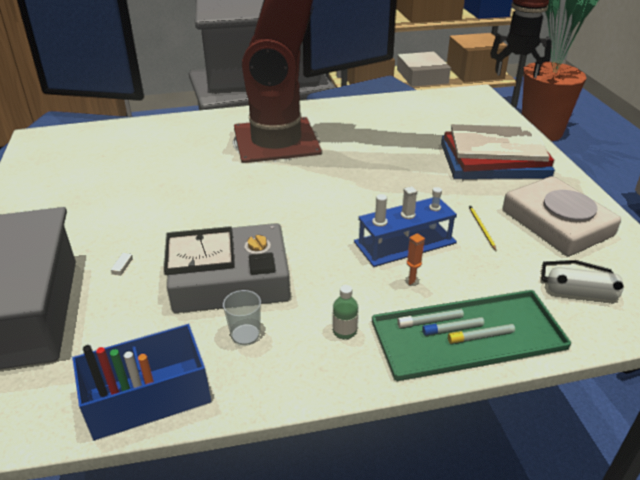

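The top view shows the blue rack around (243,276) with a square-looking tool in the middle hole at (239,275). The meter box is at (395,262), with its trimmer at (370,263) and its needle pivot near (414,283). Next I'll zoom in on these from both cameras.

Run:
```python
from h import *
t=cam('top');s=cam('scene')
f=lambda c,x,y,w,h:cv2.resize(c['img'][y:y+h,x:x+w],(400,300),interpolation=cv2.INTER_CUBIC)
im=np.vstack([np.hstack([f(t,190,240,100,75),f(t,345,222,100,75)]),np.hstack([f(s,350,180,108,81),f(s,160,205,140,105)])])
cv2.imwrite('pics/zoom.png',im[:,:,::-1])
P=cloud(t)
hsv=cv2.cvtColor(t['img'],cv2.COLOR_RGB2HSV)
print(hsv[270,215],hsv[285,270],'ratios',hsv[263,370],hsv[290,360])
for uv in [(239,275),(213,281),(266,271),(370,263),(414,283),(360,290),(230,283)]: print(uv,P[uv[1],uv[0]].round(4))
```

```text
[109 166 160] [109 160 158] ratios [ 33 118 190] [ 19  15 135]
(239, 275) [0.557  0.2043 0.145 ]
(213, 281) [0.5421 0.272  0.1297]
(266, 271) [0.5673 0.1369 0.1451]
(370, 263) [ 0.592  -0.1285  0.0808]
(414, 283) [ 0.5401 -0.2441  0.0764]
(360, 290) [ 0.5217 -0.1027  0.0736]
(230, 283) [0.5385 0.2373 0.0756]
```

View pics/zoom.png

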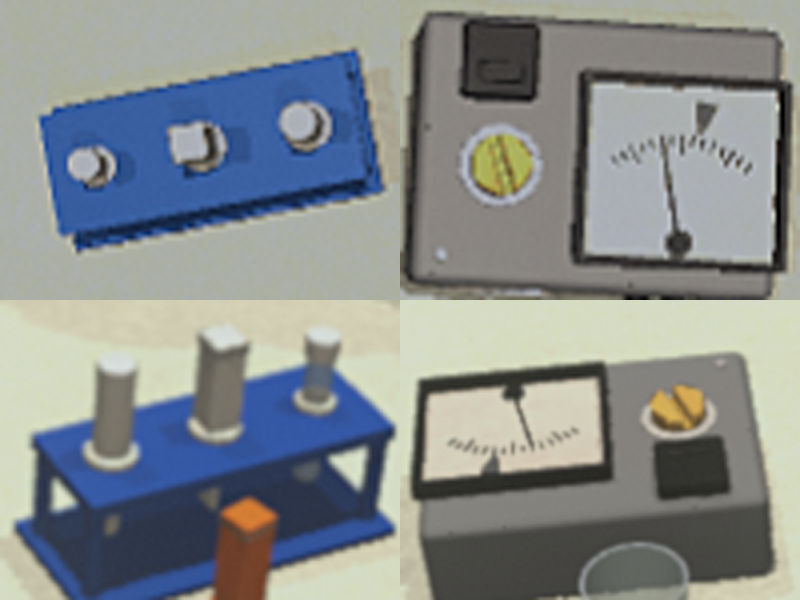

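The zoom shows the square-handled tool in the middle hole (top image 239,275). The needle leans left and the set mark is to its right, so the trimmer has to turn clockwise by roughly 0.6 rad. Next I'll bring the wrist camera over the rack.

```bash
cat >> h.py <<'E'
def go(xyz=None,yaw=None,n=None):
    """rows to reach tcp xyz with tool x axis at world yaw (rad); prints per-row shares, constant"""
    s=observe();M=R.from_quat(s['tcp_rot']).as_matrix();y0=np.arctan2(M[1,0],M[0,0])
    d=M.T@(np.array(xyz)-s['tcp_pos']);t=0 if yaw is None else -((yaw-y0+np.pi)%(2*np.pi)-np.pi)
    print('tcp',s['tcp_pos'].round(4),'yaw',np.degrees(y0).round(2),'tool shift/4cm',(d/.04).round(3),'turn/4deg',(np.degrees(t)/4).round(3),'tilt',np.degrees(np.arccos(-M[2,2])).round(2),'t',s['time'])
E
python3 - <<'E'
from h import *
c=cam('wrist');print(np.array(c['tool_from_camera']).round(3),c['camera_matrix'])
go([0.50,0.22,0.33])
E
```

```text
[[-0.001 -0.961 -0.275  0.07 ]
 [ 1.    -0.001 -0.001  0.   ]
 [ 0.001 -0.275  0.961 -0.142]
 [ 0.     0.     0.     1.   ]] [[424.44152143   0.         318.84929508]
 [  0.         424.44152143 237.18365294]
 [  0.           0.           1.        ]]
tcp [0.2379 0.6047 0.2309] yaw 158.53 tool shift/4cm [-9.619 -6.552 -2.472] turn/4deg 0.0 tilt 0.04 t 0.25
```

servo_tool([
  {"jaw": 1,"dx": -0.4,"dy": -0.25,"dz": -0.3},
  {"jaw": 1,"dx": -0.85,"dy": -0.49,"dz": -0.14},
  {"jaw": 1,"dx": -0.85,"dy": -0.49,"dz": -0.14},
  {"jaw": 1,"dx": -0.85,"dy": -0.49,"dz": -0.14},
  {"jaw": 1,"dx": -0.85,"dy": -0.49,"dz": -0.14},
  {"jaw": 1,"dx": -0.85,"dy": -0.49,"dz": -0.14},
  {"jaw": 1,"dx": -0.85,"dy": -0.49,"dz": -0.14},
  {"jaw": 1,"dx": -0.85,"dy": -0.49,"dz": -0.14},
  {"jaw": 1,"dx": -0.85,"dy": -0.49,"dz": -0.14},
  {"jaw": 1,"dx": -0.85,"dy": -0.49,"dz": -0.14},
  {"jaw": 1,"dx": -0.85,"dy": -0.49,"dz": -0.14},
  {"jaw": 1,"dx": -0.85,"dy": -0.49,"dz": -0.14},
])

```text
$.deltas[0]: bad value
```

servo_tool([
  {"jaw": 1,"dx": -0.85,"dy": -0.49},
  {"jaw": 1,"dx": -0.5,"dy": -0.26},
  {"jaw": 1,"turn": 1},
  {"jaw": 1,"turn": 1},
  {"jaw": 1,"turn": 1},
  {"jaw": 1,"turn": 1},
  {"jaw": 1,"turn": 1},
  {"jaw": 1,"turn": 1},
  {"jaw": 1,"turn": 1},
  {"jaw": 1,"turn": 1},
  {"jaw": 1,"turn": 1},
  {"jaw": 1,"turn": 1},
])

```text
$.deltas[0]: bad value
```

servo_tool([
  {"jaw": 1,"turn": 1},
  {"jaw": 1,"turn": 1},
  {"jaw": 1,"turn": 1},
  {"jaw": 1,"turn": 1},
  {"jaw": 1,"turn": 0.5},
  {"jaw": 1},
  {"jaw": 1},
])

```text
$.deltas[0]: bad value
```

Run:
```python
from h import *
c=cam('wrist');save(c,'w1.png');go([0.557,0.204,0.30],np.radians(100.5));print(observe()['joints'],observe()['ft_force'])
```

```text
tcp [0.2379 0.6047 0.231 ] yaw 158.52 tool shift/4cm [-11.091  -6.402  -1.721] turn/4deg 14.505 tilt 0.03 t 0.3
[-1.29520191  0.33345053  0.03990415  1.4656924  -0.01341811  1.3433202
 -0.05852814] [ 0.75837933 -0.45457375 -0.02767794]
```

View pics/w1.png

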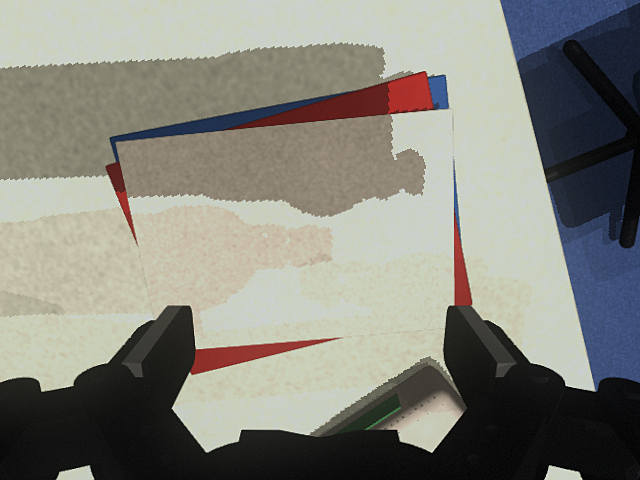

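The wrist view shows only the paper stack, with the fingertips at about (190,310) and (447,310). The rows were refused, probably because they need every key, so I'll resend them complete.

servo_tool([
  {"jaw": 1,"dx": -0.4,"dy": -0.25,"dz": -0.3,"turn": 0},
  {"jaw": 1,"dx": -0.85,"dy": -0.49,"dz": -0.14,"turn": 0},
  {"jaw": 1,"dx": -0.85,"dy": -0.49,"dz": -0.14,"turn": 0},
  {"jaw": 1,"dx": -0.85,"dy": -0.49,"dz": -0.14,"turn": 0},
  {"jaw": 1,"dx": -0.85,"dy": -0.49,"dz": -0.14,"turn": 0},
  {"jaw": 1,"dx": -0.85,"dy": -0.49,"dz": -0.14,"turn": 0},
  {"jaw": 1,"dx": -0.85,"dy": -0.49,"dz": -0.14,"turn": 0},
  {"jaw": 1,"dx": -0.85,"dy": -0.49,"dz": -0.14,"turn": 0},
  {"jaw": 1,"dx": -0.85,"dy": -0.49,"dz": -0.14,"turn": 0},
  {"jaw": 1,"dx": -0.85,"dy": -0.49,"dz": -0.14,"turn": 0},
  {"jaw": 1,"dx": -0.85,"dy": -0.49,"dz": -0.14,"turn": 0},
  {"jaw": 1,"dx": -0.85,"dy": -0.49,"dz": -0.14,"turn": 0},
])

```text
time: 1.3
tcp_pos: [0.5192, 0.2504, 0.3055]
tcp_rot: [0.186, 0.982, 0.0, 0.0]
ft_force: [1.6, 0.7, 0.0]
width: 0.0849
gripper_force: 0.0
```

servo_tool([
  {"jaw": 1,"dx": -0.85,"dy": -0.49,"dz": 0,"turn": 0},
  {"jaw": 1,"dx": -0.5,"dy": -0.26,"dz": 0,"turn": 0},
  {"jaw": 1,"dx": 0,"dy": 0,"dz": 0,"turn": 1},
  {"jaw": 1,"dx": 0,"dy": 0,"dz": 0,"turn": 1},
  {"jaw": 1,"dx": 0,"dy": 0,"dz": 0,"turn": 1},
  {"jaw": 1,"dx": 0,"dy": 0,"dz": 0,"turn": 1},
  {"jaw": 1,"dx": 0,"dy": 0,"dz": 0,"turn": 1},
  {"jaw": 1,"dx": 0,"dy": 0,"dz": 0,"turn": 1},
  {"jaw": 1,"dx": 0,"dy": 0,"dz": 0,"turn": 1},
  {"jaw": 1,"dx": 0,"dy": 0,"dz": 0,"turn": 1},
  {"jaw": 1,"dx": 0,"dy": 0,"dz": 0,"turn": 1},
  {"jaw": 1,"dx": 0,"dy": 0,"dz": 0,"turn": 1},
])

```text
time: 2.3
tcp_pos: [0.5575, 0.2044, 0.3049]
tcp_rot: [0.513, 0.859, -0.0, -0.0]
ft_force: [0.2, 0.3, 0.3]
width: 0.0853
gripper_force: 0.0
```

servo_tool([
  {"jaw": 1,"dx": 0,"dy": 0,"dz": 0,"turn": 1},
  {"jaw": 1,"dx": 0,"dy": 0,"dz": 0,"turn": 1},
  {"jaw": 1,"dx": 0,"dy": 0,"dz": 0,"turn": 1},
  {"jaw": 1,"dx": 0,"dy": 0,"dz": 0,"turn": 1},
  {"jaw": 1,"dx": 0,"dy": 0,"dz": 0,"turn": 0.5},
  {"jaw": 1,"dx": 0,"dy": 0,"dz": 0,"turn": 0},
  {"jaw": 1,"dx": 0,"dy": 0,"dz": 0,"turn": 0},
])

```text
time: 2.88
tcp_pos: [0.5575, 0.2045, 0.3049]
tcp_rot: [0.639, 0.769, 0.0, -0.0]
ft_force: [0.9, -0.2, 0.6]
width: 0.0854
gripper_force: 0.0
```

Run:
```python
from h import *
c=cam('wrist');save(c,'w2.png');go([0.557,0.204,0.30],np.radians(100.5));print(observe()['joints'],observe()['ft_force'])
```

```text
tcp [0.5575 0.2045 0.3049] yaw 100.62 tool shift/4cm [-0.009 -0.014  0.123] turn/4deg 0.029 tilt 0.0 t 2.9333
[-0.82173026  0.19652596  0.4690608   1.51264317 -0.08896165  1.45372874
 -0.1647618 ] [-0.18575475 -0.4216652  -0.03841018]
```

View pics/w2.png

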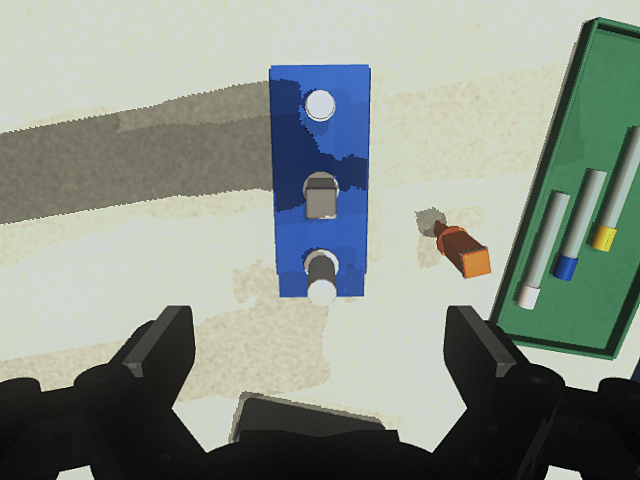

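The wrist view shows the square handle's top face at about (321,203), nearly square to the jaws. The neighbouring tools are at (320,105) and (321,290). I'll measure the handle's top and yaw next.

Run:
```python
from h import *
c=cam('wrist');P=cloud(c)
# handle top via depth height
m=(abs(P[...,2]-0.145)<0.008); m[:, :290]=0;m[:,350:]=0;m[:170]=0;m[240:]=0
m=cv2.morphologyEx(m.astype(np.uint8),cv2.MORPH_OPEN,np.ones((3,3)))
k=max(cv2.findContours(m,0,cv2.CHAIN_APPROX_NONE)[0],key=cv2.contourArea)
q=plane(c,k.reshape(-1,2),0.145)[:,:2].astype(np.float32)
print('z',P[...,2][m>0].mean(),cv2.boundingRect(k));r=cv2.minAreaRect(q*1000);print(r)
# intensity rows for profile check
g=cv2.cvtColor(c['img'],cv2.COLOR_RGB2GRAY)
print(g[195,296:346]); print(g[180:230,321])
# rack plate & neighbour tops
hs=cv2.cvtColor(c['img'],cv2.COLOR_RGB2HSV)
b=((hs[...,0]>95)&(hs[...,0]<125)&(hs[...,1]>120)&(abs(P[...,2]-.078)<.01)).astype(np.uint8)
k=max(cv2.findContours(b,0,2)[0],key=cv2.contourArea)
print('plate',cv2.minAreaRect((plane(c,k.reshape(-1,2),0.078)[:,:2]*1000).astype(np.float32)))
```

```text
z 0.1443160401619416 (305, 187, 32, 32)
((556.3515625, 214.16046142578125), (22.510175704956055, 22.828067779541016), 10.574639320373535)
[ 47  48  49  50  48  47  45  72  96  77  97 118 135 137 134 135 136 133
 135 134 135 133 135 134 138 133 137 134 133 135 134 137 135 136 135 135
 136 136 126 100 128 168 120  83  86  89  89  89  89  88]
[ 80  82  81  81  81  81  76  59  64  98 132 133 140 135 136 133 135 136
 135 136 135 135 134 134 132 134 132 134 132 130 132 131 134 132 129 131
 125 142 176  83  79  83  85  86  96  95  97  94  93  95]
plate ((556.3482666015625, 213.26373291015625), (80.20549011230469, 203.93124389648438), 11.02237319946289)
```

```bash
cat > m.py <<'E'
from h import *
for n in ('top','scene'):
    c=cam(n);P=cloud(c);hs=cv2.cvtColor(c['img'],cv2.COLOR_RGB2HSV)
    b=((hs[...,0]>95)&(hs[...,0]<125)&(hs[...,1]>120)&(abs(P[...,2]-.078)<.012)&(abs(P[...,0]-.556)<.15)&(abs(P[...,1]-.21)<.15)).astype(np.uint8)
    k=max(cv2.findContours(b,0,2)[0],key=cv2.contourArea)
    print(n,'plate',cv2.minAreaRect((plane(c,k.reshape(-1,2),0.078)[:,:2]*1000).astype(np.float32)))
    m=((abs(P[...,2]-.145)<.008)&(hs[...,1]<80)&(np.hypot(P[...,0]-.556,P[...,1]-.21)<.03)).astype(np.uint8)
    k=max(cv2.findContours(m,0,2)[0],key=cv2.contourArea)
    print(n,'top',P[m>0].mean(0),cv2.minAreaRect((plane(c,k.reshape(-1,2),0.145)[:,:2]*1000).astype(np.float32)))
E
python3 m.py
```

```text
top plate ((564.3502807617188, 165.4113311767578), (80.3014144897461, 116.20134735107422), 11.203300476074219)
top top [0.55439474 0.20351109 0.1439521 ] ((554.160400390625, 201.8566131591797), (12.689229011535645, 24.35291290283203), 72.31896209716797)
scene plate ((561.2693481445312, 213.01885986328125), (86.59780883789062, 204.5492706298828), 9.745705604553223)
scene top [0.56071583 0.21060546 0.1446083 ] ((561.2384033203125, 209.540771484375), (32.76276397705078, 31.703765869140625), 11.342219352722168)
```

servo_tool([
  {"jaw": 1,"dx": 0.24,"dy": 0.01,"dz": 0,"turn": 0},
  {"jaw": 1,"dx": 0,"dy": 0,"dz": 0.8,"turn": 0},
  {"jaw": 1,"dx": 0,"dy": 0,"dz": 0.8,"turn": 0},
  {"jaw": 1,"dx": 0,"dy": 0,"dz": 0.8,"turn": 0},
  {"jaw": 1,"dx": 0,"dy": 0,"dz": 0.8,"turn": 0},
  {"jaw": 1,"dx": 0,"dy": 0,"dz": 0.8,"turn": 0},
  {"jaw": 1,"dx": 0,"dy": 0,"dz": 0.7,"turn": 0},
  {"jaw": 1,"dx": 0,"dy": 0,"dz": 0.35,"turn": 0},
  {"jaw": 1,"dx": 0,"dy": 0,"dz": 0.2,"turn": 0},
  {"jaw": 1,"dx": 0,"dy": 0,"dz": 0,"turn": 0},
])

```text
time: 3.92
tcp_pos: [0.5552, 0.2142, 0.0932]
tcp_rot: [0.639, 0.769, -0.001, -0.0]
ft_force: [-0.3, -0.9, -0.1]
width: 0.0854
gripper_force: 0.0
```

servo_tool([
  {"jaw": -0.3,"dx": 0,"dy": 0,"dz": 0,"turn": 0},
  {"jaw": -0.3,"dx": 0,"dy": 0,"dz": 0,"turn": 0},
  {"jaw": -1,"dx": 0,"dy": 0,"dz": 0,"turn": 0},
  {"jaw": -1,"dx": 0,"dy": 0,"dz": 0,"turn": 0},
  {"jaw": -1,"dx": 0,"dy": 0,"dz": 0,"turn": 0},
  {"jaw": -1,"dx": 0,"dy": 0,"dz": 0,"turn": 0},
  {"jaw": -1,"dx": 0,"dy": 0,"dz": 0,"turn": 0},
  {"jaw": -1,"dx": 0,"dy": 0,"dz": 0,"turn": 0},
])

```text
time: 4.58
tcp_pos: [0.5566, 0.2141, 0.0957]
tcp_rot: [0.639, 0.769, 0.001, 0.0]
ft_force: [-1.0, -0.8, 6.3]
width: 0.0214
gripper_force: 58.9
```

Run:
```python
from h import *
go([.5566,.2141,.2157]); s=observe();print(s['tcp_pos'],s['tcp_rot'])
```

```text
tcp [0.5566 0.2141 0.0957] yaw 100.52 tool shift/4cm [ 0.     0.003 -3.   ] turn/4deg 0.0 tilt 0.06 t 4.5833
[0.55660473 0.21414645 0.09569661] [6.39291326e-01 7.68964434e-01 5.31769823e-04 1.31758550e-04]
```

servo_tool([
  {"jaw": -1,"dx": 0,"dy": 0,"dz": -0.3,"turn": 0},
  {"jaw": -1,"dx": 0,"dy": 0,"dz": -0.6,"turn": 0},
  {"jaw": -1,"dx": 0,"dy": 0,"dz": -0.8,"turn": 0},
  {"jaw": -1,"dx": 0,"dy": 0,"dz": -0.8,"turn": 0},
  {"jaw": -1,"dx": 0,"dy": 0,"dz": -0.6,"turn": 0},
  {"jaw": -1,"dx": 0,"dy": 0,"dz": -0.2,"turn": 0},
  {"jaw": -1,"dx": 0,"dy": 0,"dz": 0,"turn": 0},
])

```text
time: 5.17
tcp_pos: [0.5573, 0.2142, 0.2298]
tcp_rot: [0.639, 0.769, 0.002, 0.001]
ft_force: [-0.3, 0.0, -0.7]
width: 0.0215
gripper_force: 60.7
```

Run:
```python
from h import *
s=observe();c=cam('scene')
p=proj(c,[s['tcp_pos']-[0,0,.071]])[0].astype(int);print(p)
t=cam('top')
f=lambda c,x,y,w,h,W=400:cv2.resize(c['img'][y:y+h,x:x+w],(W,300),interpolation=cv2.INTER_CUBIC)
x,y=p; im=np.hstack([f(c,x-40,y-45,80,60),f(t,345,222,100,75)])
cv2.imwrite('pics/z2.png',im[:,:,::-1])
# meter from top view
P=cloud(t);np.save('topP.npy',P);cv2.imwrite('top1.png',t['img'][:,:,::-1])
hs=cv2.cvtColor(t['img'],cv2.COLOR_RGB2HSV)
m=((abs(P[...,2]-.085)<.012)&(hs[...,0]>20)&(hs[...,0]<38)&(hs[...,1]>90)&(np.hypot(P[...,0]-.59,P[...,1]+.13)<.04)).astype(np.uint8)
k=max(cv2.findContours(m,0,2)[0],key=cv2.contourArea);print('brass',cv2.minEnclosingCircle((plane(t,k.reshape(-1,2),.089)[:,:2]*1000).astype(np.float32)))
print(s['tcp_pos'],s['tcp_rot'],s['ft_force'],s['width'])
```

```text
[411 184]
brass ((592.1625366210938, -127.95710754394531), 19.39055061340332)
[0.55728072 0.21424935 0.22982294] [6.39327035e-01 7.68931995e-01 2.00956088e-03 7.00587041e-04] [-0.2713896   0.03802827 -0.70225149] 0.021460034273883797
```

View pics/z2.png

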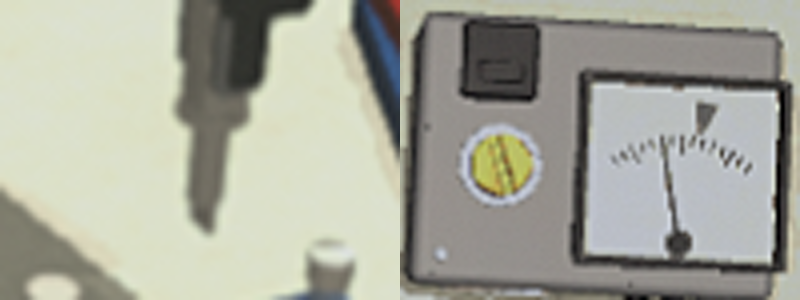

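The zoom shows the held tool with a narrow blade whose edge slants from (188,222) to (212,235) in the crop. This suggests the blade is wide along the closing axis. The trimmer is at (0.592,-0.128), and the slot runs from (492,138) to (512,192) in the crop. I'll carry the tool past the meter to look with the wrist camera.

servo_tool([
  {"jaw": -1,"dx": -0.3,"dy": 0,"dz": -0.5,"turn": 0},
  {"jaw": -1,"dx": -0.75,"dy": -0.1,"dz": -0.5,"turn": 0},
  {"jaw": -1,"dx": -0.85,"dy": -0.1,"dz": -0.45,"turn": 0},
  {"jaw": -1,"dx": -0.95,"dy": -0.12,"dz": -0.2,"turn": 0},
  {"jaw": -1,"dx": -0.95,"dy": -0.12,"dz": 0,"turn": 0},
  {"jaw": -1,"dx": -0.95,"dy": -0.12,"dz": 0,"turn": 0},
  {"jaw": -1,"dx": -0.95,"dy": -0.12,"dz": 0,"turn": 0},
  {"jaw": -1,"dx": -0.95,"dy": -0.12,"dz": 0,"turn": 0},
  {"jaw": -1,"dx": -0.95,"dy": -0.12,"dz": 0,"turn": 0},
  {"jaw": -1,"dx": -0.95,"dy": -0.12,"dz": 0,"turn": 0},
  {"jaw": -1,"dx": -0.95,"dy": -0.12,"dz": 0,"turn": 0},
  {"jaw": -1,"dx": -0.95,"dy": -0.12,"dz": 0,"turn": 0},
])

```text
time: 6.27
tcp_pos: [0.5813, -0.2078, 0.291]
tcp_rot: [0.639, 0.769, -0.001, -0.001]
ft_force: [0.4, 0.6, -0.0]
width: 0.0214
gripper_force: 60.7
```

servo_tool([
  {"jaw": -1,"dx": -0.2,"dy": 0,"dz": 0,"turn": 0},
  {"jaw": -1,"dx": 0,"dy": 0,"dz": 0,"turn": 0},
  {"jaw": -1,"dx": 0,"dy": 0,"dz": 0,"turn": 0},
])

```text
time: 6.52
tcp_pos: [0.583, -0.2143, 0.2911]
tcp_rot: [0.64, 0.768, -0.001, -0.001]
ft_force: [-0.8, 0.4, -0.0]
width: 0.021
gripper_force: 60.7
```

Run:
```python
from h import *
import pickle
c=cam('wrist');save(c,'w3.png');pickle.dump(c,open('w3.pkl','wb'));go([0.585,-0.31,0.30])
```

```text
tcp [ 0.5835 -0.213   0.2914] yaw 100.56 tool shift/4cm [-2.39  -0.407 -0.216] turn/4deg 0.0 tilt 0.14 t 6.5667
```

View pics/w3.png

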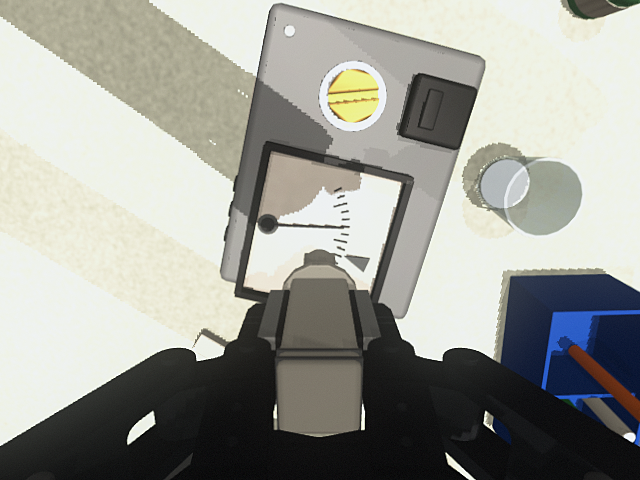

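This wrist view shows everything needed:
- The trimmer is at (353,97), with a near-horizontal slot.
- The needle runs from (268,224) to (346,227).
- The wedge's point is near (345,256) and its base near (364,265).
- The blade's end at (320,255) is about 32 px wide along image x, so the blade is wide along tool y.

Run:
```python
from h import *
import pickle
c=pickle.load(open('w3.pkl','rb'));im=c['img'];hs=cv2.cvtColor(im,cv2.COLOR_RGB2HSV);g=cv2.cvtColor(im,cv2.COLOR_RGB2GRAY)
a=lambda d:np.degrees(np.arctan2(d[1],d[0]))
def line(m,z):
    v,u=np.nonzero(m);q=plane(c,np.c_[u,v],z)[:,:2];l=cv2.fitLine(q.astype(np.float32),2,0,1e-4,1e-4).ravel();return q,l
# brass
ROI=np.zeros(g.shape,np.uint8);cv2.circle(ROI,(353,97),45,1,-1)
m=((hs[...,1]>90)&(hs[...,0]>15)&(hs[...,0]<40)&(ROI>0)).astype(np.uint8)
k=max(cv2.findContours(m,0,1)[0],key=cv2.contourArea);k=cv2.convexHull(k)
(cx,cy),r=cv2.minEnclosingCircle((plane(c,k.reshape(-1,2),.089)[:,:2]*1000).astype(np.float32));print('brass',cx,cy,r)
el=cv2.fitEllipse(k);print(el, plane(c,[el[0]],.089))
ROI[:]=0;cv2.circle(ROI,(353,97),24,1,-1)
med=np.median(g[ROI>0]);m=(g<med*.82)&(ROI>0);q,l=line(m,.089);print('slot',m.sum(),a(l[:2]),l[2:])
# needle
m=(g<90);m2=np.zeros_like(m);m2[215:240,285:335]=m[215:240,285:335];q,l=line(m2,.08);print('needle',m2.sum(),a(l[:2]),l[2:])
m2[:]=0;m2[210:240,255:282]=m[210:240,255:282];v,u=np.nonzero(m2);hub=plane(c,[[u.mean(),v.mean()]],.08)[0];print('hub',hub,u.mean(),v.mean())
# wedge
m2=np.zeros(g.shape,np.uint8);m2[250:276,341:372]=((g<150)&(g>30))[250:276,341:372]
n,L,S,C=cv2.connectedComponentsWithStats(m2);i=1+S[1:,4].argmax();print(S[i])
kk=cv2.findContours((L==i).astype(np.uint8),0,1)[0][0];ar,t=cv2.minEnclosingTriangle(kk);t=t.reshape(3,2);T=plane(c,t,.08)[:,:2];print(t.round(1).tolist())
d=[np.linalg.norm(T[j]-(T.sum(0)-T[j])/2) for j in range(3)];j=int(np.argmax(d));print('h',d,'tip dist',np.linalg.norm(T[j]-hub[:2]),'mark',a(T[j]-hub[:2]),a(plane(c,[C[i]],.08)[0][:2]-hub[:2]), 'axis',a((T.sum(0)-T[j])/2-T[j]))
# box edge
P=cloud(c);print('zs',P[200,300],P[97,340],P[60,300])
cv2.imwrite('pics/w3z.png',cv2.resize(im[150:290,230:400],(680,560),interpolation=cv2.INTER_CUBIC)[:,:,::-1])
# blade end
m2=(g[247:262,295:345]);print(m2[8]);print(proj(c,[observe()['tcp_pos']-[0,0,.071]]))
```

```text
brass 592.6343383789062 -125.49193572998047 19.880470275878906
((353.2980651855469, 95.33238220214844), (50.84765625, 53.179134368896484), 15.959023475646973) [[ 0.59263929 -0.12514723  0.089     ]]
slot 243 18.19049 [ 0.59161633 -0.12711588]
needle 81 6.9299445 [ 0.5785138  -0.23601654]
hub [ 0.54060764 -0.23923095  0.08      ] 266.3003300330033 221.6204620462046
[345 255  25  17 202]
[[342.0, 253.6999969482422], [362.79998779296875, 271.5], [369.70001220703125, 257.70001220703125]]
h [np.float64(0.02375893456424285), np.float64(0.016116084590507482), np.float64(0.0157353635554497)] tip dist 0.07145151253324313 mark -13.446614979988427 -13.693694560297937 axis -14.768281427568287
zs [ 0.56585543 -0.21589264  0.07777409] [ 0.58314142 -0.12771143  0.07845778] [ 0.54684991 -0.10579203  0.07532208]
[235 236 235 235 235 235 235 239 234 149  87 100 105 105 105 107 108 111
 110 109 111 109 112 112 110 111 111 113 113 112 112 110 110 108 109 107
 108 106 106 124 166 141  82  55  61 122 207 243 239 208]
[[321.25531828 252.28206351]]
```

servo_tool([
  {"jaw": -1,"dx": 0.4,"dy": 0.15,"dz": 0,"turn": 0},
  {"jaw": -1,"dx": 0.7,"dy": 0.2,"dz": 0.2,"turn": 0},
  {"jaw": -1,"dx": 0.6,"dy": 0.2,"dz": 0.6,"turn": 0},
  {"jaw": -1,"dx": 0.37,"dy": 0.06,"dz": 0.7,"turn": 0},
  {"jaw": -1,"dx": 0,"dy": 0,"dz": 0.6,"turn": -0.6},
  {"jaw": -1,"dx": 0,"dy": 0,"dz": 0.5,"turn": -0.6},
  {"jaw": -1,"dx": 0,"dy": 0,"dz": 0.27,"turn": -0.6},
  {"jaw": -1,"dx": 0,"dy": 0,"dz": 0,"turn": -0.1},
  {"jaw": -1,"dx": 0,"dy": 0,"dz": 0,"turn": 0},
  {"jaw": -1,"dx": 0,"dy": 0,"dz": 0,"turn": 0},
])

```text
time: 7.4
tcp_pos: [0.593, -0.1275, 0.179]
tcp_rot: [0.587, 0.81, 0.0, 0.0]
ft_force: [0.5, 0.5, 0.1]
width: 0.0215
gripper_force: 60.6
```

Run:
```python
from h import *
go([0.5922,-0.127,0.177],np.radians(108.2))
w=cam('wrist');s=cam('scene');t=cam('top')
p=proj(s,[[.592,-.127,.089]])[0].astype(int)
q=proj(w,[[.592,-.127,.089]])[0].astype(int);print(p,q)
f=lambda c,x,y,w,h:cv2.resize(c['img'][y:y+h,x:x+w],(400,300),interpolation=cv2.INTER_CUBIC)
im=np.vstack([np.hstack([f(w,q[0]-80,q[1]-75,160,120),f(s,p[0]-40,p[1]-40,80,60)]),np.hstack([f(s,155,215,140,105),f(t,345,222,100,75)])])
cv2.imwrite('pics/z4.png',im[:,:,::-1])
```

```text
tcp [ 0.593  -0.1275  0.179 ] yaw 108.13 tool shift/4cm [ 0.018 -0.016  0.05 ] turn/4deg -0.019 tilt 0.06 t 7.4
[255 240] [317 242]
```

View pics/z4.png

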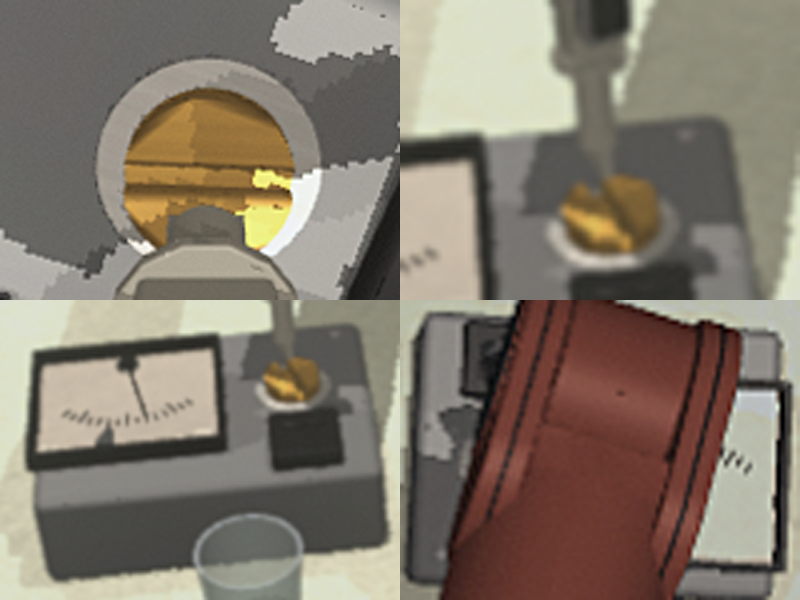

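The crop shows the blade's end centred at crop (206,207) and parallel to the slot. The slot edges are at crop y 165 to 190, and the disc spans x 123 to 295. I'll convert both to positions.

Run:
```python
from h import *
w=cam('wrist');s=observe();M=R.from_quat(s['tcp_rot']).as_matrix();tz=s['tcp_pos'][2]-.0717
b=plane(w,[[319.5,249.8]],tz)[0]; d=plane(w,[[320.6,167+172/2.5]],.089)[0]
hs=cv2.cvtColor(w['img'],cv2.COLOR_RGB2HSV);g=cv2.cvtColor(w['img'],cv2.COLOR_RGB2GRAY)
print('blade front edge in tool',M.T@(b-s['tcp_pos']),'disc',d)
m=((hs[...,1]>90)&(hs[...,0]>8)&(hs[...,0]<40)).astype(np.uint8);m[:190]=0;m[250:]=0;m[:,:270]=0;m[:,370:]=0
k=max(cv2.findContours(m,0,1)[0],key=cv2.contourArea).reshape(-1,2);q=plane(w,k,.089)[:,:2]
q=q[(k[:,1]<236)]
A=np.c_[2*q,np.ones(len(q))];x=np.linalg.lstsq(A,(q**2).sum(1),rcond=None)[0];print('circle',x[:2],np.sqrt(x[2]+x[0]**2+x[1]**2))
for u in (300,310,340): print(u,g[222:256,u])
# edges at rows->tool x offset
for v in (232,234,242,246): print(v,(M.T@(plane(w,[[312,v]],.089)[0]-s['tcp_pos'])).round(4))
c=plane(w,[[290,233],[350,233]],.089);print(np.degrees(np.arctan2(*(c[1]-c[0])[1::-1])))
```

```text
blade front edge in tool [0.00219158 0.0001894  0.07169945] disc [ 0.59244298 -0.12359059  0.089     ]
circle [ 0.59191202 -0.12250504] 0.018819041747217945
300 [130 129 128 128 126 126 133 131  99  84 131 146 143 142 140 137 114  90
  75  78  84  98 116 137 155 169 169 167 164 163 166 168 153 112]
310 [132 130 133 130 128 128 133 133 113  81  81 120 147 143 140 126 121 107
  74  80  86  95 112 133 155 152 116 119 119 108  99  98  98  98]
340 [121 120 116 119 120 117 115 118 122 110  68 154 242 235 230 226 226 231
 188  69  78  85 118 154 183 203 219 225 225 224 224 224 227 230]
232 [ 0.007  -0.0041  0.09  ]
234 [ 0.0058 -0.0041  0.09  ]
242 [ 0.001  -0.0041  0.09  ]
246 [-0.0014 -0.0041  0.09  ]
18.044142078888207
```

The slot's mouth spans about +7.3 to -2.5 mm in tool x and the blade is centred near +0.4 mm. I'll shift it 2.4 mm and insert.

servo_tool([
  {"jaw": -1,"dx": 0.06,"dy": -0.01,"dz": 0,"turn": 0},
  {"jaw": -1,"dx": 0,"dy": 0,"dz": 0.2,"turn": 0},
  {"jaw": -1,"dx": 0,"dy": 0,"dz": 0.15,"turn": 0},
  {"jaw": -1,"dx": 0,"dy": 0,"dz": 0.1,"turn": 0},
  {"jaw": -1,"dx": 0,"dy": 0,"dz": 0.08,"turn": 0},
  {"jaw": -1,"dx": 0,"dy": 0,"dz": 0,"turn": 0},
  {"jaw": -1,"dx": 0,"dy": 0,"dz": 0,"turn": 0},
])

```text
time: 8.18
tcp_pos: [0.5912, -0.1263, 0.1566]
tcp_rot: [0.587, 0.81, -0.0, -0.0]
ft_force: [-0.7, -0.2, -0.7]
width: 0.0211
gripper_force: 60.6
```

servo_tool([
  {"jaw": -1,"dx": 0,"dy": 0,"dz": 0.05,"turn": 0},
  {"jaw": -1,"dx": 0,"dy": 0,"dz": 0.03,"turn": 0},
  {"jaw": -1,"dx": 0,"dy": 0,"dz": 0,"turn": 0},
  {"jaw": -1,"dx": 0,"dy": 0,"dz": 0,"turn": 0},
  {"jaw": -1,"dx": 0,"dy": 0,"dz": 0,"turn": 0},
])

```text
time: 8.6
tcp_pos: [0.5914, -0.1262, 0.1538]
tcp_rot: [0.587, 0.81, 0.0, 0.0]
ft_force: [-0.4, -0.2, -1.0]
width: 0.0214
gripper_force: 60.7
```

```bash
cat > n.py <<'E'
from h import *
import sys
def meas(c,box_z=.08):
    """needle & mark angle (deg, world) from scene camera: dark pixels on meter"""
    g=cv2.cvtColor(c['img'],cv2.COLOR_RGB2GRAY);a=lambda d:np.degrees(np.arctan2(d[...,1],d[...,0]))
    hub=np.array([.5405,-.2405])
    # polar sampling on plane z
    th=np.radians(np.arange(-50,50,.5));
    out={}
    for nm,rr in (('needle',np.linspace(.016,.05,40)),('mark',np.linspace(.076,.09,20))):
        T,Rr=np.meshgrid(th,rr,indexing='ij')
        pts=np.c_[(hub[0]+Rr*np.cos(T)).ravel(),(hub[1]+Rr*np.sin(T)).ravel(),np.full(T.size,box_z)]
        uv=proj(c,pts).astype(np.float32);v=cv2.remap(g,uv[:,0].reshape(T.shape),uv[:,1].reshape(T.shape),1).astype(float)
        p=v.mean(1);dk=np.clip(np.median(p)-p-0.3*(np.median(p)-p.min()),0,None);i=p.argmin()
        sel=abs(np.arange(len(th))-i)<24;out[nm]=(np.degrees((dk*th)[sel].sum()/dk[sel].sum()),p.min(),np.median(p))
    return out
if __name__=='__main__':
    for n in sys.argv[1:]:
        print(n,meas(cam(n)))
    s=observe();print(s['time'],s['tcp_pos'],s['ft_force'],s['torque'])
    import os,pickle
    print('w3',meas(pickle.load(open('w3.pkl','rb'))))
E
python3 n.py scene
```

```text
scene {'needle': (np.float64(5.400053483085974), np.float64(119.75), np.float64(191.3)), 'mark': (np.float64(46.95115196738336), np.float64(86.2), np.float64(185.75))}
8.65 [ 0.59140756 -0.126199    0.15378958] [-0.47468467 -0.76795184 -0.643147  ] [ 0.06401843 -0.00225178  0.00081028]
w3 {'needle': (np.float64(6.594382006509964), np.float64(67.9), np.float64(228.9125)), 'mark': (np.float64(46.04701073832705), np.float64(83.35), np.float64(183.39999999999998))}
```

servo_tool([
  {"jaw": -1,"dx": 0,"dy": 0,"dz": 0.025,"turn": 0.5},
  {"jaw": -1,"dx": 0,"dy": 0,"dz": 0,"turn": 0.6},
  {"jaw": -1,"dx": 0,"dy": 0,"dz": 0,"turn": 0.6},
  {"jaw": -1,"dx": 0,"dy": 0,"dz": 0,"turn": 0.6},
  {"jaw": -1,"dx": 0,"dy": 0,"dz": 0,"turn": 0.6},
  {"jaw": -1,"dx": 0,"dy": 0,"dz": 0,"turn": 0.6},
  {"jaw": -1,"dx": 0,"dy": 0,"dz": 0,"turn": 0.6},
  {"jaw": -1,"dx": 0,"dy": 0,"dz": 0,"turn": 0.6},
  {"jaw": -1,"dx": 0,"dy": 0,"dz": 0,"turn": 0.3},
  {"jaw": -1,"dx": 0,"dy": 0,"dz": 0,"turn": 0},
  {"jaw": -1,"dx": 0,"dy": 0,"dz": 0,"turn": 0},
])

```text
time: 9.57
tcp_pos: [0.5917, -0.1254, 0.1528]
tcp_rot: [0.718, 0.696, 0.0, -0.0]
ft_force: [2.1, 4.3, -2.2]
width: 0.0213
gripper_force: 60.5
```

```bash
sed -i 's/th=np.radians(np.arange(-50,50,.5));/th=np.radians(np.arange(-30,22,.5));/' n.py; python3 n.py scene
```

```text
scene {'needle': (np.float64(2.83713425180272), np.float64(120.825), np.float64(190.4375)), 'mark': (np.float64(-13.345698848788757), np.float64(93.15), np.float64(184.35000000000002))}
9.6167 [ 0.59168814 -0.12549718  0.15277213] [ 2.0787407   3.89140227 -1.09828036] [ 1.2022166  -0.46293903  0.0637095 ]
w3 {'needle': (np.float64(6.585518493072438), np.float64(67.9), np.float64(238.3875)), 'mark': (np.float64(-26.631097151005108), np.float64(113.1), np.float64(239.625))}
```

servo_tool([
  {"jaw": -1,"dx": 0,"dy": 0,"dz": 0,"turn": 0.5},
  {"jaw": -1,"dx": 0,"dy": 0,"dz": 0,"turn": 0.5},
  {"jaw": -1,"dx": 0,"dy": 0,"dz": 0,"turn": 0.5},
  {"jaw": -1,"dx": 0,"dy": 0,"dz": 0,"turn": 0.5},
  {"jaw": -1,"dx": 0,"dy": 0,"dz": 0,"turn": 0.5},
  {"jaw": -1,"dx": 0,"dy": 0,"dz": 0,"turn": 0.5},
  {"jaw": -1,"dx": 0,"dy": 0,"dz": 0,"turn": 0},
  {"jaw": -1,"dx": 0,"dy": 0,"dz": 0,"turn": 0},
])

```text
time: 10.28
tcp_pos: [0.5919, -0.1253, 0.1528]
tcp_rot: [0.787, 0.617, 0.001, -0.0]
ft_force: [2.5, 4.6, -1.6]
width: 0.0212
gripper_force: 60.4
```

```bash
python3 n.py scene|head -2
python3 - <<'E'
from h import *
go([.5917,-.1254,.1528])
w=cam('wrist');s=cam('scene')
f=lambda c,x,y,w,h:cv2.resize(c['img'][y:y+h,x:x+w],(400,300),interpolation=cv2.INTER_CUBIC)
cv2.imwrite('pics/z5.png',np.hstack([f(w,237,167,160,120),f(s,155,215,140,105)])[:,:,::-1])
E
```

```text
scene {'needle': (np.float64(-3.9642918558261115), np.float64(109.875), np.float64(190.6375)), 'mark': (np.float64(-13.34212560173122), np.float64(93.15), np.float64(184.525))}
10.3333 [ 0.59188065 -0.12525129  0.15280324] [ 3.3345858   5.47996067 -1.62230937] [ 1.38456977 -0.63963655  0.01845016]
tcp [ 0.5919 -0.1253  0.1528] yaw 76.22 tool shift/4cm [-0.005 -0.004  0.   ] turn/4deg 0.0 tilt 0.07 t 10.3333
```

View pics/z5.png

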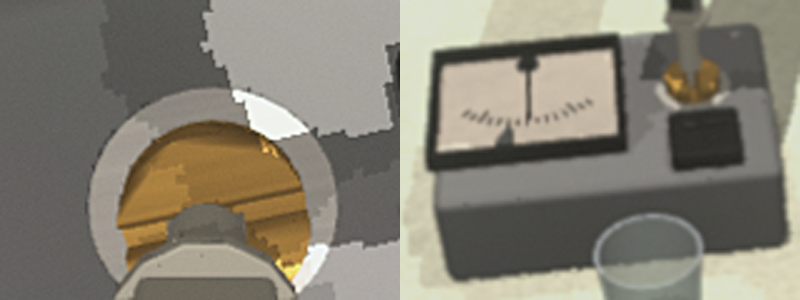

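The crops show the slot turning with the blade, and the needle at (528,120) approaching the wedge at (505,135). About 15.6° of trimmer turn remains.

servo_tool([
  {"jaw": -1,"dx": 0,"dy": 0,"dz": 0,"turn": 0.5},
  {"jaw": -1,"dx": 0,"dy": 0,"dz": 0,"turn": 0.5},
  {"jaw": -1,"dx": 0,"dy": 0,"dz": 0,"turn": 0.5},
  {"jaw": -1,"dx": 0,"dy": 0,"dz": 0,"turn": 0.5},
  {"jaw": -1,"dx": 0,"dy": 0,"dz": 0,"turn": 0.5},
  {"jaw": -1,"dx": 0,"dy": 0,"dz": 0,"turn": 0.5},
  {"jaw": -1,"dx": 0,"dy": 0,"dz": 0,"turn": 0.5},
  {"jaw": -1,"dx": 0,"dy": 0,"dz": 0,"turn": 0.4},
  {"jaw": -1,"dx": 0,"dy": 0,"dz": 0,"turn": 0},
  {"jaw": -1,"dx": 0,"dy": 0,"dz": 0,"turn": 0},
  {"jaw": -1,"dx": 0,"dy": 0,"dz": 0,"turn": 0},
])

```text
time: 11.35
tcp_pos: [0.5921, -0.125, 0.1528]
tcp_rot: [0.863, 0.505, 0.001, -0.0]
ft_force: [3.3, 5.5, -1.8]
width: 0.0216
gripper_force: 60.4
```

```bash
python3 n.py scene|head -2
python3 - <<'E'
from h import *
# needle centre line at several radii, scene: is it radial wrt assumed hub? then extrapolate to mark
s=cam('scene');g=cv2.cvtColor(s['img'],cv2.COLOR_RGB2GRAY).astype(np.float32);hub=np.array([.5405,-.2405])
th=np.radians(np.arange(-30,8,.25));pts=[]
def prof(r):
    p=np.c_[hub[0]+r*np.cos(th),hub[1]+r*np.sin(th),np.full(len(th),.08)];uv=proj(s,p).astype(np.float32)
    return cv2.remap(g,uv[:,0].reshape(-1,1),uv[:,1].reshape(-1,1),1).ravel()
for r in list(np.arange(.012,.054,.004))+[.076,.08,.084,.088]:
    p=prof(r);d=np.clip(np.median(p)-p-.4*(np.median(p)-p.min()),0,None);t=(d*th).sum()/d.sum()
    pts.append((r,np.degrees(t),r*np.sin(t)*1e3, r*np.cos(t)*1e3))
pts=np.array(pts);print(pts.round(2))
n=pts[:-4];f=np.polyfit(n[:,3],n[:,2],1);print('needle line dir',np.degrees(np.arctan(f[0])),'lateral offset of wedge from needle line mm',pts[-4:,2]-np.polyval(f,pts[-4:,3]))
E
```

```text
scene {'needle': (np.float64(-12.695675183837187), np.float64(107.3), np.float64(191.4875)), 'mark': (np.float64(-13.339483249051835), np.float64(93.35), np.float64(185.5))}
11.4 [ 0.59214032 -0.12505799  0.15285615] [ 3.75424704  5.57564872 -1.80345361] [ 1.46969873 -0.98044076  0.05518438]
[[ 1.000e-02 -1.616e+01 -3.340e+00  1.153e+01]
 [ 2.000e-02 -1.356e+01 -3.750e+00  1.555e+01]
 [ 2.000e-02 -1.338e+01 -4.630e+00  1.946e+01]
 [ 2.000e-02 -1.340e+01 -5.560e+00  2.335e+01]
 [ 3.000e-02 -1.283e+01 -6.220e+00  2.730e+01]
 [ 3.000e-02 -1.267e+01 -7.020e+00  3.122e+01]
 [ 4.000e-02 -1.288e+01 -8.030e+00  3.509e+01]
 [ 4.000e-02 -1.244e+01 -8.620e+00  3.906e+01]
 [ 4.000e-02 -1.200e+01 -9.140e+00  4.304e+01]
 [ 5.000e-02 -1.244e+01 -1.034e+01  4.687e+01]
 [ 5.000e-02 -1.237e+01 -1.114e+01  5.079e+01]
 [ 8.000e-02 -1.398e+01 -1.836e+01  7.375e+01]
 [ 8.000e-02 -1.331e+01 -1.841e+01  7.785e+01]
 [ 8.000e-02 -1.317e+01 -1.914e+01  8.179e+01]
 [ 9.000e-02 -1.335e+01 -2.032e+01  8.562e+01]]
needle line dir -11.373709114208252 lateral offset of wedge from needle line mm [-2.72886487 -1.95893036 -1.89811131 -2.30478522]
```

servo_tool([
  {"jaw": -1,"dx": 0,"dy": 0,"dz": 0,"turn": 0.4},
  {"jaw": -1,"dx": 0,"dy": 0,"dz": 0,"turn": 0},
  {"jaw": -1,"dx": 0,"dy": 0,"dz": 0,"turn": 0},
  {"jaw": -1,"dx": 0,"dy": 0,"dz": 0,"turn": 0},
  {"jaw": -1,"dx": 0,"dy": 0,"dz": 0,"turn": 0},
])

```text
time: 11.87
tcp_pos: [0.5922, -0.125, 0.1529]
tcp_rot: [0.87, 0.493, 0.001, -0.0]
ft_force: [3.4, 5.6, -2.4]
width: 0.0211
gripper_force: 60.4
```

```bash
python3 n.py scene|head -2
```

```text
scene {'needle': (np.float64(-13.488911593450151), np.float64(103.95), np.float64(191.55)), 'mark': (np.float64(-13.347054886211515), np.float64(93.65), np.float64(185.55))}
11.9167 [ 0.59216301 -0.12500138  0.15282852] [ 2.94062573  4.9102001  -2.13457507] [ 1.48169244 -0.96224947  0.04843801]
```

servo_tool([
  {"jaw": -1,"dx": 0,"dy": 0,"dz": 0,"turn": -0.5},
  {"jaw": -1,"dx": 0,"dy": 0,"dz": 0,"turn": -0.5},
  {"jaw": -1,"dx": 0,"dy": 0,"dz": 0,"turn": -0.5},
  {"jaw": -1,"dx": 0,"dy": 0,"dz": 0,"turn": -0.3},
  {"jaw": -1,"dx": 0,"dy": 0,"dz": 0,"turn": 0},
  {"jaw": -1,"dx": 0,"dy": 0,"dz": 0,"turn": 0},
])

```text
time: 12.42
tcp_pos: [0.5917, -0.1255, 0.1528]
tcp_rot: [0.838, 0.546, 0.0, -0.0]
ft_force: [1.6, 5.6, -1.8]
width: 0.0217
gripper_force: 60.5
```

```bash
python3 n.py scene|head -2
```

```text
scene {'needle': (np.float64(-13.477891544324136), np.float64(103.575), np.float64(191.25)), 'mark': (np.float64(-13.333317867274705), np.float64(93.35), np.float64(185.075))}
12.4667 [ 0.59170618 -0.12551126  0.15280045] [ 1.96363488  4.71917906 -1.55461321] [ 1.48849076 -0.58310752  0.00261197]
```

servo_tool([
  {"jaw": -1,"dx": 0.03,"dy": 0,"dz": 0,"turn": 0},
  {"jaw": -1,"dx": 0,"dy": 0,"dz": 0,"turn": 0},
  {"jaw": -1,"dx": 0,"dy": 0,"dz": 0,"turn": 0},
])

```text
time: 12.72
tcp_pos: [0.5919, -0.1251, 0.1527]
tcp_rot: [0.838, 0.546, -0.0, 0.0]
ft_force: [0.8, 2.7, -0.4]
width: 0.0211
gripper_force: 60.6
```

servo_tool([
  {"jaw": -1,"dx": 0,"dy": 0,"dz": -0.1,"turn": 0},
  {"jaw": -1,"dx": 0,"dy": 0,"dz": -0.15,"turn": 0},
  {"jaw": -1,"dx": 0,"dy": 0,"dz": -0.2,"turn": 0},
  {"jaw": -1,"dx": 0,"dy": 0,"dz": -0.5,"turn": 0},
  {"jaw": -1,"dx": 0,"dy": 0,"dz": -0.7,"turn": 0},
  {"jaw": -1,"dx": 0,"dy": 0,"dz": -0.8,"turn": 0},
  {"jaw": -1,"dx": 0,"dy": 0,"dz": -0.8,"turn": 0},
  {"jaw": -1,"dx": 0,"dy": 0,"dz": -0.3,"turn": 0},
  {"jaw": -1,"dx": 0,"dy": 0,"dz": 0,"turn": -1},
  {"jaw": -1,"dx": 0,"dy": 0,"dz": 0,"turn": -1},
  {"jaw": -1,"dx": 0,"dy": 0,"dz": 0,"turn": -1},
  {"jaw": -1,"dx": 0,"dy": 0,"dz": 0,"turn": -1},
])

```text
time: 13.72
tcp_pos: [0.5916, -0.126, 0.2952]
tcp_rot: [0.753, 0.658, -0.0, 0.0]
ft_force: [-0.0, -0.0, -1.1]
width: 0.0215
gripper_force: 60.7
```

servo_tool([
  {"jaw": -1,"dx": 0,"dy": 0,"dz": 0,"turn": -1},
  {"jaw": -1,"dx": 0,"dy": 0,"dz": 0,"turn": -1},
  {"jaw": -1,"dx": 0,"dy": 0,"dz": 0,"turn": -1},
  {"jaw": -1,"dx": 0,"dy": 0,"dz": 0,"turn": -1},
  {"jaw": -1,"dx": 0,"dy": 0,"dz": 0,"turn": -0.6},
  {"jaw": -1,"dx": -0.6,"dy": -0.1,"dz": 0,"turn": 0},
  {"jaw": -1,"dx": -0.9,"dy": -0.2,"dz": 0,"turn": 0},
  {"jaw": -1,"dx": -0.9,"dy": -0.2,"dz": 0,"turn": 0},
  {"jaw": -1,"dx": -0.6,"dy": -0.2,"dz": 0,"turn": 0},
  {"jaw": -1,"dx": 0,"dy": 0,"dz": 0,"turn": 0},
  {"jaw": -1,"dx": 0,"dy": 0,"dz": 0,"turn": 0},
])

```text
time: 14.63
tcp_pos: [0.585, -0.2513, 0.2951]
tcp_rot: [0.641, 0.767, -0.001, 0.0]
ft_force: [0.5, 0.9, -0.7]
width: 0.0215
gripper_force: 60.6
```

```bash
python3 n.py scene|head -2
python3 - <<'E'
from h import *
import pickle
c=cam('wrist');pickle.dump(c,open('w6.pkl','wb'));go([.5566,.2141,.2957],np.radians(100.52))
p=proj(c,[[.57,-.2405,.08]])[0].astype(int);print(p)
x,y=max(0,p[0]-100),max(0,p[1]-75)
im=c['img'][y:y+150,x:x+200]
cv2.imwrite('pics/z6.png',cv2.resize(im,None,fx=4,fy=4,interpolation=cv2.INTER_CUBIC)[:,:,::-1])
E
```

```text
scene {'needle': (np.float64(-13.317333301050795), np.float64(89.1), np.float64(132.4125)), 'mark': (np.float64(-13.358940729992186), np.float64(103.1), np.float64(196.5))}
14.6833 [ 0.58580679 -0.24918179  0.2949055 ] [ 0.41604529  1.1088301  -0.76234822] [ 0.01598803 -0.0632047   0.04318911]
tcp [ 0.5863 -0.2479  0.2948] yaw 100.53 tool shift/4cm [11.491  1.38  -0.021] turn/4deg 0.002 tilt 0.01 t 14.7333
[303 187]
```

View pics/z6.png

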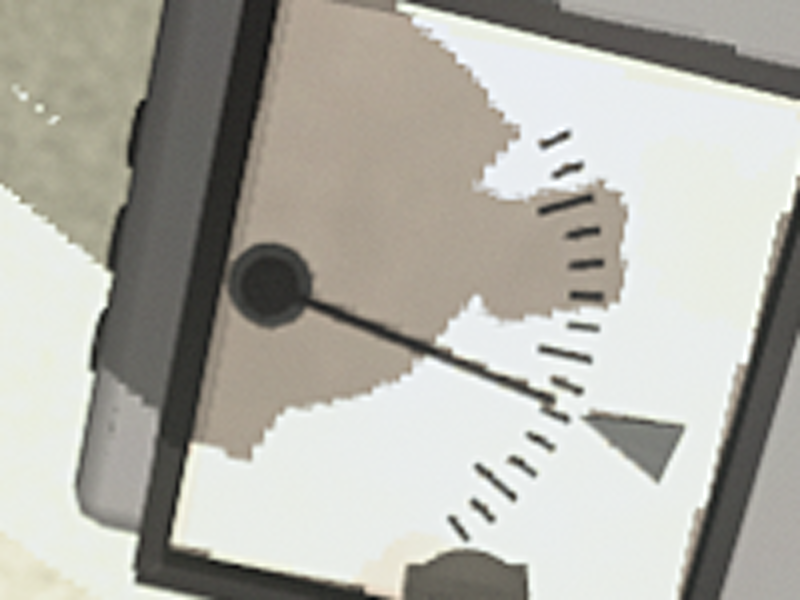

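The zoom shows the hub at (270,284), the needle tip at (552,402) and the wedge's point at (582,415). The needle points along 22.7° in the image and the mark along 22.8 to 23°, so the setting is right. I'll return the tool to the rack.

servo_tool([
  {"jaw": -1,"dx": 0.5,"dy": 0.05,"dz": 0,"turn": 0},
  {"jaw": -1,"dx": 0.95,"dy": 0.12,"dz": 0,"turn": 0},
  {"jaw": -1,"dx": 0.95,"dy": 0.12,"dz": 0,"turn": 0},
  {"jaw": -1,"dx": 0.95,"dy": 0.12,"dz": 0,"turn": 0},
  {"jaw": -1,"dx": 0.95,"dy": 0.12,"dz": 0,"turn": 0},
  {"jaw": -1,"dx": 0.95,"dy": 0.12,"dz": 0,"turn": 0},
  {"jaw": -1,"dx": 0.95,"dy": 0.12,"dz": 0,"turn": 0},
  {"jaw": -1,"dx": 0.95,"dy": 0.12,"dz": 0,"turn": 0},
  {"jaw": -1,"dx": 0.95,"dy": 0.12,"dz": 0,"turn": 0},
  {"jaw": -1,"dx": 0.95,"dy": 0.12,"dz": 0,"turn": 0},
  {"jaw": -1,"dx": 0.95,"dy": 0.12,"dz": 0,"turn": 0},
  {"jaw": -1,"dx": 0.95,"dy": 0.12,"dz": 0,"turn": 0},
])

```text
time: 15.73
tcp_pos: [0.559, 0.1958, 0.2952]
tcp_rot: [0.638, 0.77, 0.0, -0.0]
ft_force: [1.8, 0.7, -0.3]
width: 0.0218
gripper_force: 60.6
```

servo_tool([
  {"jaw": -1,"dx": 0.54,"dy": 0.01,"dz": 0,"turn": 0},
  {"jaw": -1,"dx": 0,"dy": 0,"dz": 0.5,"turn": 0},
  {"jaw": -1,"dx": 0,"dy": 0,"dz": 0.7,"turn": 0},
  {"jaw": -1,"dx": 0,"dy": 0,"dz": 0.6,"turn": 0},
  {"jaw": -1,"dx": 0,"dy": 0,"dz": 0.5,"turn": 0},
  {"jaw": -1,"dx": 0,"dy": 0,"dz": 0,"turn": 0},
  {"jaw": -1,"dx": 0,"dy": 0,"dz": 0,"turn": 0},
  {"jaw": -1,"dx": 0,"dy": 0,"dz": 0,"turn": 0},
])

```text
time: 16.4
tcp_pos: [0.5569, 0.2146, 0.2043]
tcp_rot: [0.639, 0.769, 0.001, 0.0]
ft_force: [0.6, -0.7, -0.5]
width: 0.0213
gripper_force: 60.7
```

Run:
```python
from h import *
go([.5566,.2141,.0957],np.radians(100.52))
c=cam('wrist');P=cloud(c);hs=cv2.cvtColor(c['img'],cv2.COLOR_RGB2HSV)
s=cam('scene');p=proj(s,[[.5566,.2141,.11]])[0].astype(int);f=lambda c,x,y:cv2.resize(c['img'][y:y+120,x:x+160],(400,300),interpolation=cv2.INTER_CUBIC)
cv2.imwrite('pics/z7.png',np.hstack([f(c,237,200),f(s,p[0]-80,p[1]-60)])[:,:,::-1])
```

```text
tcp [0.5569 0.2146 0.2043] yaw 100.58 tool shift/4cm [-0.013 -0.015  2.715] turn/4deg 0.016 tilt 0.09 t 16.4
```

View pics/z7.png

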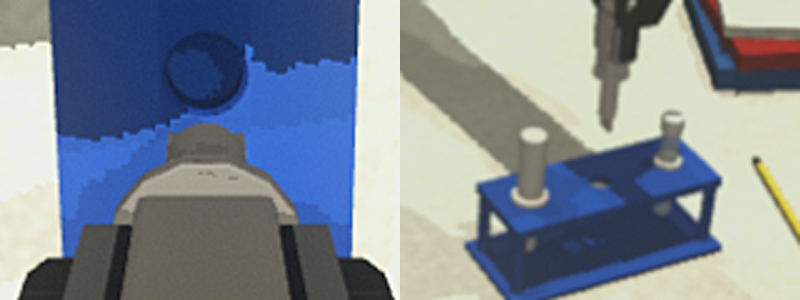

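The crops show the empty middle hole at (206,70), which is wrist pixel (319.4,228). The blade's end is at (206,127) and the tool hangs straight.

Run:
```python
from h import *
c=cam('wrist');s=observe();M=R.from_quat(s['tcp_rot']).as_matrix()
print('hole',plane(c,[[319.5,228]],.078)[0],M.T@(plane(c,[[319.5,228]],.078)[0]-s['tcp_pos']))
print('blade',M.T@(plane(c,[[319.4,251]],s['tcp_pos'][2]-.0717)[0]-s['tcp_pos']))
```

```text
hole [0.55767669 0.21411893 0.078     ] [-2.58004360e-04  8.98483698e-05  1.26352628e-01]
blade [ 1.54624301e-03 -1.41947730e-05  7.17014961e-02]
```

servo_tool([
  {"jaw": -1,"dx": -0.01,"dy": -0.01,"dz": 0.3,"turn": 0},
  {"jaw": -1,"dx": 0,"dy": 0,"dz": 0.3,"turn": 0},
  {"jaw": -1,"dx": 0,"dy": 0,"dz": 0.3,"turn": 0},
  {"jaw": -1,"dx": 0,"dy": 0,"dz": 0.3,"turn": 0},
  {"jaw": -1,"dx": 0,"dy": 0,"dz": 0.3,"turn": 0},
  {"jaw": -1,"dx": 0,"dy": 0,"dz": 0.3,"turn": 0},
  {"jaw": -1,"dx": 0,"dy": 0,"dz": 0.3,"turn": 0},
  {"jaw": -1,"dx": 0,"dy": 0,"dz": 0.3,"turn": 0},
  {"jaw": -1,"dx": 0,"dy": 0,"dz": 0.2,"turn": 0},
  {"jaw": -1,"dx": 0,"dy": 0,"dz": 0.05,"turn": 0},
  {"jaw": -1,"dx": 0,"dy": 0,"dz": 0,"turn": 0},
  {"jaw": -1,"dx": 0,"dy": 0,"dz": 0,"turn": 0},
])

```text
time: 17.55
tcp_pos: [0.5564, 0.2133, 0.0966]
tcp_rot: [0.639, 0.769, 0.0, 0.0]
ft_force: [-0.1, -0.6, 0.4]
width: 0.021
gripper_force: 60.6
```

Within 1 mm of the seat and no side load. I'll seat it, release, and rise.

servo_tool([
  {"jaw": -1,"dx": 0,"dy": 0,"dz": 0.02,"turn": 0},
  {"jaw": -1,"dx": 0,"dy": 0,"dz": 0,"turn": 0},
  {"jaw": -0.2,"dx": 0,"dy": 0,"dz": 0,"turn": 0},
  {"jaw": 0.2,"dx": 0,"dy": 0,"dz": 0,"turn": 0},
  {"jaw": 1,"dx": 0,"dy": 0,"dz": 0,"turn": 0},
  {"jaw": 1,"dx": 0,"dy": 0,"dz": 0,"turn": 0},
  {"jaw": 1,"dx": 0,"dy": 0,"dz": 0,"turn": 0},
  {"jaw": 1,"dx": 0,"dy": 0,"dz": 0,"turn": 0},
  {"jaw": 1,"dx": 0,"dy": 0,"dz": 0,"turn": 0},
  {"jaw": 1,"dx": 0,"dy": 0,"dz": 0,"turn": 0},
])

```text
time: 18.38
tcp_pos: [0.5563, 0.2133, 0.0959]
tcp_rot: [0.639, 0.769, 0.0, 0.0]
ft_force: [0.3, 0.3, 0.7]
width: 0.0854
gripper_force: 0.0
```

servo_tool([
  {"jaw": 1,"dx": 0,"dy": 0,"dz": -0.3,"turn": 0},
  {"jaw": 1,"dx": 0,"dy": 0,"dz": -0.7,"turn": 0},
  {"jaw": 1,"dx": 0,"dy": 0,"dz": -0.9,"turn": 0},
  {"jaw": 1,"dx": 0,"dy": 0,"dz": -0.9,"turn": 0},
  {"jaw": 1,"dx": 0,"dy": 0,"dz": -0.9,"turn": 0},
  {"jaw": 1,"dx": 0,"dy": 0,"dz": -0.9,"turn": 0},
  {"jaw": 1,"dx": 0,"dy": 0,"dz": -0.6,"turn": 0},
  {"jaw": 1,"dx": 0,"dy": 0,"dz": 0,"turn": 0},
  {"jaw": 1,"dx": 0,"dy": 0,"dz": 0,"turn": 0},
])

```text
time: 19.13
tcp_pos: [0.5569, 0.2133, 0.3062]
tcp_rot: [0.639, 0.769, 0.002, 0.001]
ft_force: [-1.3, 0.1, -1.1]
width: 0.0855
gripper_force: 0.0
```

```bash
python3 n.py scene|head -2
python3 - <<'E'
from h import *
c=cam('wrist');P=cloud(c);s=observe()
u,v=proj(c,[[.5563,.2142,.145]])[0].astype(int)
m=(abs(P[...,2]-0.145)<0.008).astype(np.uint8);k=np.zeros_like(m);k[v-25:v+25,u-25:u+25]=1
m=cv2.morphologyEx(m*k,cv2.MORPH_OPEN,np.ones((3,3)));k=max(cv2.findContours(m,0,1)[0],key=cv2.contourArea)
print('handle top z',P[...,2][m>0].mean(),cv2.minAreaRect((plane(c,k.reshape(-1,2),.145)[:,:2]*1000).astype(np.float32)))
print(s['time'],s['tcp_pos'],s['width'])
E
```

```text
scene {'needle': (np.float64(-13.537026148847284), np.float64(113.725), np.float64(210.625)), 'mark': (np.float64(-13.382254055259887), np.float64(103.25), np.float64(205.85))}
19.1833 [0.55627414 0.21315098 0.30450458] [ 0.06194254 -0.13072634 -1.29768274] [-0.00169506 -0.07347806 -0.00711067]
handle top z 0.1441739050547409 ((555.2774658203125, 213.22877502441406), (22.099258422851562, 23.1804256439209), 10.466068267822266)
19.2333 [0.55586659 0.21310601 0.3034586 ] 0.0856093005172622
```

```bash
python3 -c "
from rig import workorder
print(workorder.hand_in())"
```

```text
the job is handed in; nothing more can be done
None
```

The job is handed in: the needle measures within about 0.3° of the set mark, and the tuning tool is back in its own hole on its collar, within about 1.5 mm of where it started; the hand-in returned no verdict.

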